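# Hold a cover home in a screw-down jig against its spring plunger

### The job

Take the blue cover by its black grip block, lay it in the open part of the jig between the two rails, clear of the yellow hooks, and press it down so that it sits level on the white bed before it touches the brass plunger. Then slide it under the hooks against the spring plunger until its leading edge is pressed on the two dark steel stop blocks, firmly but without forcing it, and finish while still holding it there, pushed home, so that a colleague can drive the screws. Leave the tray, mug, tape, screwdriver and jar where they are.

Things in the scene. Friction and masses are not known exactly. Their poses are not given: they have to be found in the camera images.
- cover_mid (a point): The loose cover's centre, 18 mm above its underside: blue plastic plate 100 (x) x 70 (y) x 10 mm, about 0.15 kg, with a black grip block on its middle, 20 mm (x) x 44 mm (y) x 26 mm tall: 36 mm high in all. z up. It starts flat on the table, block up. Either end may lead. Grip the block across its 20 mm, fingers closing along x.
- stop_face (a point): Point of the jig, mid-way between the two stop faces, at the height of the bed's surface, 18 mm above the table. x runs along the channel in the pushing direction (into the stop), y across it, z up. The cover is home when its edge meets the stop faces at x = 0, its centre then at x = -50 mm. The jig is fixed to the table.
- hook_mid (a point): Mid-way between two yellow hooks on the rails, on the bed's surface, 11 mm before the stop faces; axes as stop_face. The hooks cover the last 22 mm before the stop, reach 8 mm inwards from each rail, 13.5 to 19.5 mm above the bed. The cover passes under them only when level on the bed.
- load_spot (a point): Where the cover's centre can be lowered: on the bed's surface, mid-channel, 87 mm behind (-x) the stop faces; axes as stop_face. The cover's leading edge is then 15 mm short of the hooks and 23 mm short of the plunger.
- plunger (a joint): Brass spring plunger between the stop blocks, 12 mm across, axis 6.8 mm above the bed: travel in m. 0 = out, its nose 14 mm before the stop faces; grows as it is pushed along +x; 0.014 when the cover meets the stop. It pushes back with 2.3 N at 0, 500 N/m more, about 9 N at the stop, and drives the cover back if let go. A push of 15 to 20 N in all holds it home.
- bed: The jig's white bed, level; the channel on it runs from the stop faces 175 mm back, open at that end, 78 mm wide (4 mm of play each side of the cover) between two aluminium rails 14 mm tall and 14 mm thick.
- stop: The two dark steel stop blocks; origin and axes as stop_face. Faces at x = 0, each spans 13 to 39 mm either side of the middle, 20 mm tall, 20 mm deep. Behind them, 21 to 61 mm beyond the faces, stands a grey plunger housing 23 mm above the bed; the plunger's tail with its red knob moves out behind it.
- cover: The same cover; origin at the centre of its underside, axes as cover_mid.
- tray: Bystander, to be left alone: open black plastic parts tray, 200 x 130 x 35 mm, origin at the centre of its underside; a red spool and a small carton lie in it
- mug: Bystander, to be left alone: white mug, 80 mm across, 90 mm tall; origin at the centre of its underside
- tape: Bystander, to be left alone: yellow ring of tape, 90 mm across, 25 mm tall; origin at the centre of its underside
- driver: Bystander, to be left alone: red-handled screwdriver about 0.2 m long, lying loose; origin near its middle
- screw_jar: Bystander, to be left alone: small glass jar of 60 mm diameter, 70 mm tall; origin at the centre of its underside
There are look-alikes about, which are no part of the job. What is shaped like the cover but green, orange or purple is not meant.

How it is judged:
By the outcome, as a careful person would: the job done as asked, in the order asked, and still so for the second after the job is handed in, while the arm keeps its last pose, push and grip.
It also fails if it takes over 51 s, if anything falls off the work surface, if the arm or the gripper's body presses on something with over 40 N, if the wrist force passes 120 N, or if a joint passes its speed limit or range.

### The arm

A 6-joint arm with a two-finger parallel gripper is mounted at the origin on the work surface. World frame = base frame: x ahead of the robot, y to its left, z up, the work surface at z = 0. Lengths are in m, angles in rad, forces in N, time in s.
With the tool pointing down it reaches from about 0.275 to 0.75 m from the base axis. Payload 10.2 kg.
Tool frame: the origin (TCP) lies on the centre line of the jaws, within the pads' length; the fingertips stand 8 mm ahead of it and the grasp point (between the pads) lies 11 mm behind it; z points along the fingers, y is the line along which they close (so a half turn about z gives the same grasp; the last joint's range is limited). The gripper opens to 88 mm and grips with 3 to 60 N. Pads are 18 mm wide; open, the fingers measure 123 mm over their backs; the gripper's body (75 mm by 187 mm) begins 45 mm behind the grasp point.
Start: joints at [-1.557, 0.313, 1.498, -0, 1.331, -0.223], TCP at [0.123, -0.51, 0.217] pointing down, gripper open.
Joint ranges: [-2.94, 2.94], [-0.97, 2.17], [0.19, 2.56], [-1.23, 4.37], [0.02, 3.11], [-2.88, 2.88]. Speed limits (rad/s): [2.39, 2.39, 3.01, 3.14, 3.14, 3.14].

### API

Orientations are given as a unit quaternion [x, y, z, w].
In Python, from rig import arm gives the robot as it stands. The module is installed in compiled form; this text tells all that it offers.
- The arm moves only by the shell command python3 -m inch 'ROWS' [FORCE]. ROWS is JSON, a list of rows, each an object with "twist": the turn, a rotation vector about the tool's x, y, z in rad, a list of three; "translation": the shift along the tool's x, y, z in mm, a list of three; "gripper": the closure, from -1 (fully open) to 1 (shut), so that 0 is half open. In form: [{"twist": [ax, ay, az], "translation": [x, y, z], "gripper": gripper}, ...]. A call has exactly 5 rows; each row is the pose to reach, as a shift and turn from the pose commanded when the call began, along the tool's axes at that moment; what a row does not reach only later rows make up. A row lasts 1/8 s, in which the tool goes at most 62.5 mm and 10.7 degrees, less where a joint would pass 70% of its speed; a pose out of reach is approached as far as the arm can. A call with a gripper value outside its range is refused whole. The fingers move at their own pace and stop on an object; FORCE is the grip in N (left out, the last holds). Time passes only in rows, so rows that repeat a pose let the fingers close, or fill a call up. It gives the time, the measured TCP pose, the force, the opening and the grip force at its end, in the units of the state.
- arm.get_obs(): the state, without advancing time (a new reading comes with each control period).
- arm.capture(name): name is "side" or "top"; returns a dict with "pixels" (384x512x3 uint8, red, green, blue), "K" (3x3 intrinsics, pixels), "rvec" (rotation vector, rad) and "tvec" (3), from world to camera coordinates, as OpenCV has them. Camera axes: x right, y down, z forward; pixel columns grow to the right and rows downward; lengths in m; the calibration is good to about 2 mm. A picture is of the moment at which its call begins. There is no depth.
- arm.sign_off(): hands the job in; it is judged then, once.
The state is a dict: "time_s": time; "joint_pos": joint angles; "joint_velocities": joint speeds; "joint_torque": joint torques, N m; "ee_pos": TCP position; "tool_rot": TCP orientation; "force": force on the tool from outside, world axes, zero at the start; "torque": the same for the moment, N m; "opening": opening from 0.0 (shut) to 1.0 (fully open); "gripper_force": force on a finger pad.
Only numpy, scipy, OpenCV 4.12 (cv2) and the standard library are available. Lean on these libraries where they do the work, as an engineer would, in place of code of your own. Each camera call takes 0.05 s, during which the arm holds its last target. There are 200 camera calls.

## Working session

There is one attempt and no reset: what is moved stays moved. The work goes in short steps, Python scripts to look and compute and a shell command to move; the robot and the scene stay as the last step left them, time stands still between calls to the robot, and variables do not carry over. Pictures are saved under pics/ and viewed, at most 10 in all, crops included, and the job is handed in when it is done.

```bash
mkdir -p pics && python3 - <<'E'
from rig import arm
import cv2,numpy as np
for n in("top","side"):
    c=arm.capture(n);cv2.imwrite(f"pics/{n}0.png",c["pixels"][:,:,::-1])
    R=cv2.Rodrigues(np.array(c["rvec"]))[0];print(n,c["K"],(-R.T@np.array(c["tvec"])).round(3))
print(arm.get_obs())
E
```

```text
top [[393.04778809   0.         251.77205858]
 [  0.         393.04778809 192.79374298]
 [  0.           0.           1.        ]] [3.03e-01 1.00e-03 1.39e+00]
side [[410.26390556   0.         251.70807198]
 [  0.         410.26390556 190.23835076]
 [  0.           0.           1.        ]] [0.467 1.062 0.952]
{'time_s': 0.1, 'joint_pos': array([-1.55741502e+00,  3.13368228e-01,  1.49835264e+00,  1.71009861e-05,
        1.33100753e+00, -2.23404780e-01]), 'joint_velocities': array([-0.00140969, -0.00157215, -0.00320754, -0.00025593, -0.00121825,
       -0.00092043]), 'joint_torque': array([ 3.45348948e-03, -4.02812684e+01, -2.52643347e+01,  6.95947255e-02,
        3.41860461e-02, -6.11095311e-05]), 'ee_pos': array([ 0.12314114, -0.51010265,  0.21623472]), 'tool_rot': array([ 9.92999807e-01,  1.18114611e-01,  6.77822615e-05, -5.63869786e-04]), 'force': array([9.38132336e-02, 8.48372093e-01, 2.27858583e-05]), 'torque': array([ 0.00868792,  0.04127298, -0.05731747]), 'gripper_force': 0.0, 'opening': 1.001708214664897}
```

View pics/top0.png

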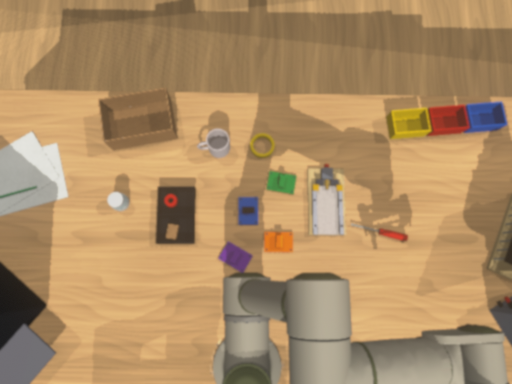

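View pics/side0.png

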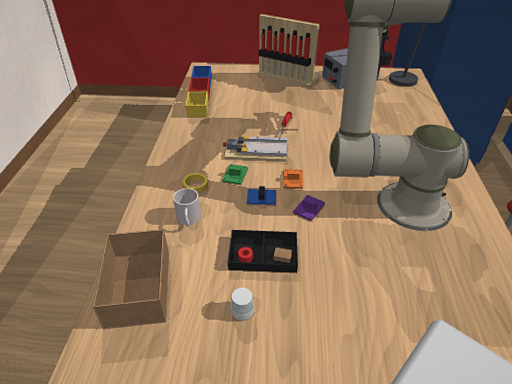

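The top view shows five candidates for the cover: blue (248,210), green (281,182), orange (278,240), purple (235,256), and the blue bin far off at (486,116). Blue at (248,210) fits: it is a flat plate with a black block. The jig is at (326,203), with its hooks and plunger at the upper end, around (326,183). In the side view the cover is at (262,196) and the jig at (256,147).

```bash
cat > h.py <<'E'
import cv2,numpy as np
from rig import arm
class Cam:
    def __init__(s,n):
        c=arm.capture(n);s.im=c["pixels"];s.K=np.array(c["K"]);s.rv=np.array(c["rvec"]);s.t=np.array(c["tvec"]).reshape(3)
        s.R=cv2.Rodrigues(s.rv)[0];s.C=-s.R.T@s.t;s.hsv=cv2.cvtColor(s.im,cv2.COLOR_RGB2HSV)
        s.P=s.K@np.c_[s.R,s.t]
    def plane(s,uv,z):
        d=s.R.T@np.linalg.inv(s.K)@np.array([uv[0],uv[1],1.]);return s.C+d*(z-s.C[2])/d[2]
    def px(s,p): return cv2.projectPoints(np.array(p,float).reshape(-1,3),s.rv,s.t,s.K,None)[0].reshape(-1,2)
    def mask(s,lo,hi,box):
        m=cv2.inRange(s.hsv,lo,hi);k=np.zeros_like(m);x0,y0,x1,y1=box;k[y0:y1,x0:x1]=m[y0:y1,x0:x1];return k
    def crop(s,box,f,name):
        x0,y0,x1,y1=box;cv2.imwrite(name,cv2.resize(s.im[y0:y1,x0:x1,::-1],None,fx=f,fy=f,interpolation=cv2.INTER_CUBIC))
def blobs(m,a=4):
    n,l,st,c=cv2.connectedComponentsWithStats(m);return [(c[i].round(1),st[i].tolist()) for i in range(1,n) if st[i][4]>=a]
def tri(a,ua,b,ub):
    X=cv2.triangulatePoints(a.P,b.P,np.array(ua,float).reshape(2,1),np.array(ub,float).reshape(2,1))[:,0];return X[:3]/X[3]
E
python3 - <<'E'
from h import *
t=Cam("top");s=Cam("side")
bt=(225,160,355,265)
a=t.im[160:250,228:358];b=s.im[128:218,205:335]
z=lambda i:cv2.resize(i,None,fx=6,fy=6,interpolation=cv2.INTER_CUBIC)
cv2.imwrite("pics/c1.png",z(a)[:,:,::-1]);cv2.imwrite("pics/c2.png",z(b)[:,:,::-1])
B=((105,120,60),(125,255,255));K=((0,0,0),(180,255,60));Y=((20,120,120),(32,255,255))
m=t.mask(*B,(230,190,265,230));print("blue top",blobs(m))
q=cv2.findContours(m,0,2)[0];q=max(q,key=len);print(cv2.minAreaRect(q))
print("blk top",blobs(t.mask(*K,(238,200,258,222))))
m=s.mask(*B,(240,180,285,212));print("blue side",blobs(m));print("blk side",blobs(s.mask(*K,(250,180,272,206))))
print("Y top",blobs(t.mask(*Y,(305,165,350,210)),2));print("Y side",blobs(s.mask(*Y,(215,130,295,165)),2))
E
```

```text
blue top [(array([247.7, 202.1]), [240, 199, 16, 8, 97]), (array([247.9, 218.6]), [240, 215, 17, 8, 112])]
((248.0, 218.5), (7.0, 16.0), 90.0)
blk top []
blue side [(array([261.1, 196.8]), [247, 189, 29, 16, 348])]
blk side [(array([261.3, 192.7]), [259, 186, 6, 14, 71])]
Y top [(array([326.7, 182.9]), [325, 180, 4, 8, 20]), (array([314.9, 186.3]), [312, 183, 7, 7, 43]), (array([339.7, 187. ]), [336, 184, 8, 7, 45])]
Y side [(array([245.8, 136.7]), [243, 135, 6, 4, 19]), (array([243.7, 144.4]), [242, 144, 4, 2, 7]), (array([243.6, 148.7]), [241, 147, 6, 4, 21])]
```

View pics/c1.png

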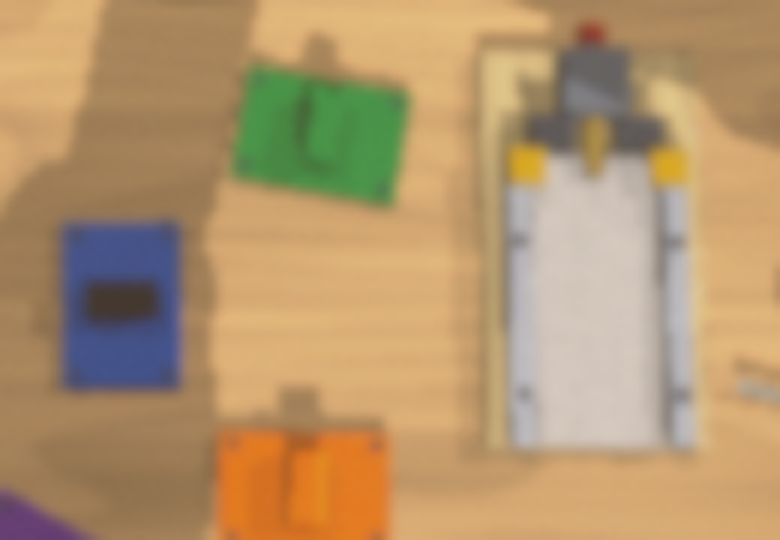

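View pics/c2.png

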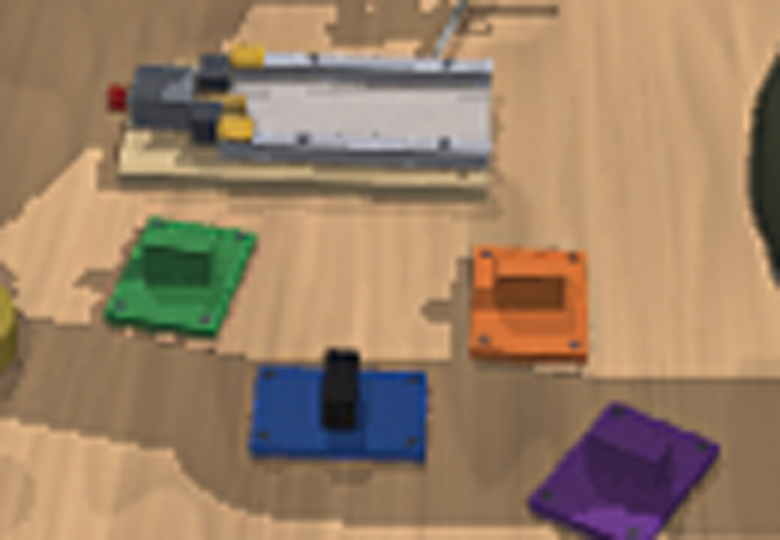

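The crops confirm it. The blue plate at top (248,210) / side (261,197) has the 20x44 black block and its long side along world x. The hooks are at top (315,186) and (340,187), and the channel opens toward the robot. Next I'll get metric positions.

```bash
python3 - <<'E'
from h import *
t=Cam("top");s=Cam("side")
def rect(m,z):
    q=max(cv2.findContours(m,cv2.RETR_EXTERNAL,cv2.CHAIN_APPROX_NONE)[0],key=len)
    b=cv2.boxPoints(cv2.minAreaRect(q.astype(np.float32)));w=np.array([t.plane(p,z)[:2] for p in b]);return w
B=((105,120,60),(125,255,255))
m=t.mask(*B,(230,190,265,230));m=cv2.morphologyEx(m,cv2.MORPH_CLOSE,np.ones((13,13)))
w=rect(m,.01);e=w[1]-w[0];f=w[2]-w[1];print("cover",w.mean(0),np.linalg.norm(e),np.linalg.norm(f),np.degrees([np.arctan2(*e[::-1]),np.arctan2(*f[::-1])]))
D=((0,0,0),(180,255,75));m=t.mask(*D,(239,203,257,216));print("blk top",blobs(m))
ub=[o[0] for o in blobs(m,15)][0]
m=s.mask((0,0,0),(180,255,60),(250,180,272,206));ys,xs=np.nonzero(m);us=[xs[ys<=188].mean(),187.5]
print("blk tri",tri(t,ub,s,us),"plane36",t.plane(ub,.036))
for a,b in(((314.9,186.3),(243.6,148.)),((339.7,187.),(245.8,136.4))):print("hook",tri(t,a,s,b),t.plane(a,.0375))
# rails+bed in top: low saturation
m=t.mask((0,0,120),(180,50,255),(308,192,350,240));print(blobs(m,20))
L=[];R=[]
for r in range(194,232):
    x=np.nonzero(m[r])[0];L.append((x.min()-.5,r));R.append((x.max()+.5,r))
for n,l in(("L",L),("R",R)):
    P=np.array([t.plane(p,.032)[:2] for p in l]);k=np.polyfit(P[:,0],P[:,1],1)
    res=P[:,1]-np.polyval(k,P[:,0]);g=abs(res)<.004;k=np.polyfit(P[g,0],P[g,1],1)
    print(n,"dy/dx deg",np.degrees(np.arctan(k[0])),"y at .5",np.polyval(k,.5),P[0],P[-1],res.std())
ys=np.nonzero(m[:,320:333].any(1))[0];print("bed rows",ys.min(),ys.max(),t.plane((326.5,ys.max()+.5),.018))
E
```

```text
cover [0.51993088 0.00284045] 0.057143144975815595 0.08259759289032037 [ -89.28772557 -179.52104041]
blk top [(array([247.9, 210. ]), [243, 208, 11, 5, 54])]
blk tri [0.51614561 0.0031005  0.04893261] plane36 [0.51736902 0.00318706 0.036     ]
hook [ 0.60107044 -0.23073248  0.04521646] [ 0.60461021 -0.232232    0.0375    ]
hook [ 0.60052178 -0.31901788  0.04028253] [ 0.60319957 -0.31989131  0.0375    ]
[(array([327.3, 212.6]), [312, 192, 32, 43, 1295])]
L dy/dx deg 1.0674804203411614 y at .5 -0.22104219805006417 [ 0.57784338 -0.22056127] [ 0.44715528 -0.22144076] 0.0008842452967008558
R dy/dx deg -0.3104810069154701 y at .5 -0.32838093834679255 [ 0.57922197 -0.3302479 ] [ 0.44840123 -0.32906793] 0.0012412536441646473
bed rows 192 233 [ 0.44045667 -0.27258294  0.018     ]
```

```bash
cat >> h.py <<'E'
from scipy.spatial.transform import Rotation as Ro
def delta(x,y,z,yaw=0.):
    """tool-axes shift (mm) and turn to TCP x,y,z, tool down, fingers closing along world yaw (deg)"""
    o=arm.get_obs();R=Ro.from_quat(o["tool_rot"])
    T=Ro.from_euler('z',yaw,degrees=True)*Ro.from_matrix(np.array([[0,1,0],[1,0,0],[0,0,-1.]]))
    print("shift",(R.inv().apply(np.array([x,y,z])-o["ee_pos"])*1e3).round(1),"turn",(R.inv()*T).as_rotvec().round(4),"t",round(o["time_s"],2),"F",np.round(o["force"],1))
E
python3 -m inch '[{"twist":[0,0,-0.13],"translation":[40,-32,0],"gripper":-1},{"twist":[0,0,-0.3],"translation":[88,-71,0],"gripper":-1},{"twist":[0,0,-0.48],"translation":[136,-110,0],"gripper":-1},{"twist":[0,0,-0.66],"translation":[184,-149,0],"gripper":-1},{"twist":[0,0,-0.84],"translation":[232,-188,0],"gripper":-1}]' 20
python3 -c "
from h import *
delta(.518,.003,.13)"
```

```text
time_s: 0.92
ee_pos: [0.3054, -0.2715, 0.2169]
tool_rot: [0.857, 0.515, 0.0, 0.0]
force: [0.5, -0.4, 0.2]
opening: 0.999
gripper_force: 0.0
shift [342.2  58.8  86.8] turn [ 5.000e-04  3.000e-04 -4.886e-01] t 0.93 F [ 0.5 -0.4  0.2]
```

```bash
python3 -m inch '[{"twist":[0,0,-0.15],"translation":[58,10,10],"gripper":-0.3},{"twist":[0,0,-0.3],"translation":[116,20,20],"gripper":-0.3},{"twist":[0,0,-0.42],"translation":[174,30,35],"gripper":-0.3},{"twist":[0,0,-0.489],"translation":[232,40,50],"gripper":-0.3},{"twist":[0,0,-0.489],"translation":[288,50,68],"gripper":-0.3}]'
python3 -m inch '[{"twist":[0,0,0],"translation":[30,-15,0],"gripper":-0.3},{"twist":[0,0,0],"translation":[50,-20,5],"gripper":-0.3},{"twist":[0,0,0],"translation":[54,-20,10],"gripper":-0.3},{"twist":[0,0,0],"translation":[54,-20,10],"gripper":-0.3},{"twist":[0,0,0],"translation":[54,-20,10],"gripper":-0.3}]'
python3 -c "
from h import *
delta(.518,.003,.021)"
```

```text
time_s: 1.55
ee_pos: [0.4863, -0.0415, 0.1485]
tool_rot: [0.708, 0.706, 0.0, 0.0]
force: [0.1, -0.8, -0.5]
opening: 0.653
gripper_force: 0.0
time_s: 2.17
ee_pos: [0.4657, 0.01, 0.1388]
tool_rot: [0.709, 0.705, 0.0, 0.0]
force: [-0.7, -0.9, -0.1]
opening: 0.649
gripper_force: 0.0
shift [ -6.7  52.3 117.9] turn [ 0.0003  0.0001 -0.0059] t 2.17 F [-0.7 -0.9 -0.1]
```

```bash
python3 -m inch '[{"twist":[0,0,-0.006],"translation":[-3,26,20],"gripper":-0.3},{"twist":[0,0,-0.006],"translation":[-6,48,45],"gripper":-0.3},{"twist":[0,0,-0.006],"translation":[-7,52,70],"gripper":-0.3},{"twist":[0,0,-0.006],"translation":[-7,52,74],"gripper":-0.3},{"twist":[0,0,-0.006],"translation":[-7,52,74],"gripper":-0.3}]'
python3 - <<'E'
from h import *
delta(.518,.003,.021)
t=Cam("top");s=Cam("side")
o=arm.get_obs()
i=cv2.resize(s.im[150:225,215:315],None,fx=6,fy=6,interpolation=cv2.INTER_CUBIC);cv2.imwrite("pics/g1.png",i[:,:,::-1])
E
```

```text
time_s: 2.8
ee_pos: [0.5175, 0.0032, 0.0653]
tool_rot: [0.707, 0.707, 0.0, 0.0]
force: [0.6, 0.4, 0.3]
opening: 0.653
gripper_force: 0.0
shift [-0.2  0.5 44.3] turn [0.0005 0.0001 0.0006] t 2.8 F [0.6 0.4 0.3]
```

View pics/g1.png

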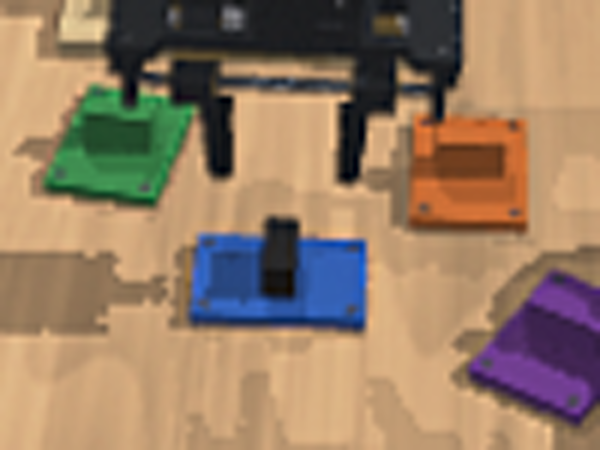

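The side crop shows the open fingers at x pixels 218 and 350, straddling the block at 280. They are centred, so I descend and close.

```bash
python3 -m inch '[{"twist":[0,0,0],"translation":[0,0,15],"gripper":-0.3},{"twist":[0,0,0],"translation":[0,0,30],"gripper":-0.3},{"twist":[0,0,0],"translation":[0,0,40],"gripper":-0.3},{"twist":[0,0,0],"translation":[0,0,43],"gripper":-0.3},{"twist":[0,0,0],"translation":[0,0,43],"gripper":0}]' 40
python3 -m inch '[{"twist":[0,0,0],"translation":[0,0,0],"gripper":0.7},{"twist":[0,0,0],"translation":[0,0,0],"gripper":1},{"twist":[0,0,0],"translation":[0,0,0],"gripper":1},{"twist":[0,0,0],"translation":[0,0,0],"gripper":1},{"twist":[0,0,0],"translation":[0,0,0],"gripper":1}]' 40
python3 -m inch '[{"twist":[0,0,0],"translation":[0,0,-5],"gripper":1},{"twist":[0,0,0],"translation":[0,0,-25],"gripper":1},{"twist":[0,0,0],"translation":[0,0,-50],"gripper":1},{"twist":[0,0,0],"translation":[0,0,-78],"gripper":1},{"twist":[0,0,0],"translation":[0,0,-78],"gripper":1}]'
python3 -c "
from h import *
delta(.528,-.2755,.11)"
```

```text
time_s: 3.52
ee_pos: [0.5174, 0.0036, 0.0216]
tool_rot: [0.707, 0.707, -0.0, -0.0]
force: [-1.0, -0.3, 0.5]
opening: 0.561
gripper_force: 0.0
time_s: 4.15
ee_pos: [0.5174, 0.0035, 0.0218]
tool_rot: [0.707, 0.707, 0.0, 0.0]
force: [-0.1, 0.5, -0.3]
opening: 0.005
gripper_force: 0.0
time_s: 4.78
ee_pos: [0.5184, 0.0034, 0.1015]
tool_rot: [0.707, 0.707, 0.001, 0.002]
force: [-0.2, 0.3, -0.5]
opening: 0.002
gripper_force: 0.0
shift [-278.9    9.3   -8.2] turn [0.0039 0.0008 0.0011] t 4.78 F [-0.2  0.3 -0.5]
```

The gripper closed on nothing. I'll look at where the cover is now.

```bash
python3 - <<'E'
from h import *
t=Cam("top");s=Cam("side")
z=lambda i,f:cv2.resize(i,None,fx=f,fy=f,interpolation=cv2.INTER_CUBIC)
a=z(t.im[165:255,205:295],6);b=z(s.im[150:225,225:315],5);b=cv2.copyMakeBorder(b,0,540-375,0,0,0)
c=np.hstack([z(a,400/540),cv2.resize(b,None,fx=400/540,fy=400/540)]);cv2.imwrite("pics/g2.png",c[:,:,::-1])
m=s.mask((105,120,60),(125,255,255),(240,180,285,215));print(blobs(m,20))
print("top proj grasp col",t.px([[.5185,.0034,.036]]),s.px([[.5185,.0034,.036],[.5185,.0034,.094]]))
E
```

```text
[(array([261.1, 196.7]), [247, 189, 29, 16, 358])]
top proj grasp col [[247.84294617 209.6784486 ]] [[261.05708884 190.45597703]
 [261.2558886  177.24869952]]
```

View pics/g2.png

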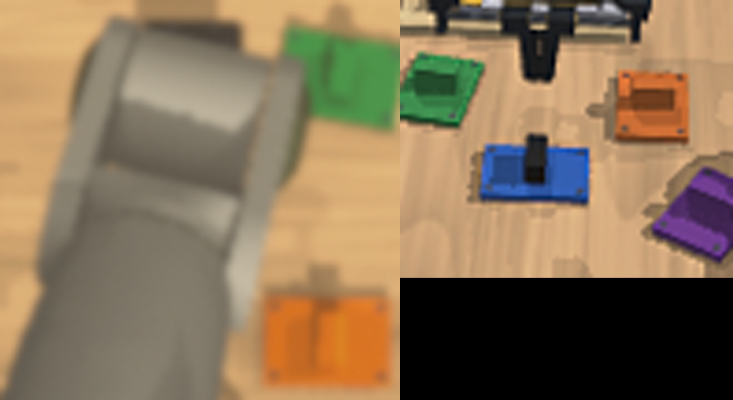

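```bash
python3 - <<'E'
from h import *
t=Cam("top");s=Cam("side");o=arm.get_obs();print(o["ee_pos"],o["opening"],o["joint_pos"].round(3))
print("block far top / near bottom",s.px([[.518,-.019,.036],[.518,.025,.010]])[:,1],"seen 186.2 199.5")
print("plate far, near",s.px([[.518,-.032,.010],[.518,.038,.010],[.518,.038,0]])[:,1],"seen 189 .. 204.5")
print("tip near/far",s.px([[.5184,.0124,.0935],[.5184,-.0056,.0935]]))
m=s.mask((0,0,0),(180,255,50),(250,150,275,184));ys,xs=np.nonzero(m);print("tip row max",ys.max(),[(r,xs[ys==r].min(),xs[ys==r].max()) for r in range(160,ys.max()+1,2)])
print("body front top view pred",t.px([[.612,.041,.158],[.612,-.034,.158],[.612,.003,.2]]))
m=t.mask((0,0,0),(180,255,70),(225,165,270,185));print(blobs(m,10))
E
```

```text
[0.51680729 0.00362796 0.09869563] 0.00397834050659098 [-0.22   0.422  1.674  0.     1.047 -0.221]
block far top / near bottom [186.23471985 200.34457489] seen 186.2 199.5
plate far, near [189.49095381 202.91390223 205.07531118] seen 189 .. 204.5
tip near/far [[261.12629102 179.07698321]
 [261.440495   175.67405704]]
tip row max 171 [(160, np.int64(258), np.int64(267)), (162, np.int64(258), np.int64(267)), (164, np.int64(258), np.int64(266)), (166, np.int64(259), np.int64(266)), (168, np.int64(259), np.int64(266)), (170, np.int64(259), np.int64(266))]
body front top view pred [[236.57566647 174.96702106]
 [259.80635072 175.26226708]
 [248.37268279 171.84602457]]
[]
```

The cover's calibration checks out to within 1 px, but the fingertips show about 7 px higher than the reported TCP implies, roughly 30 mm. The jaws therefore closed above the block. I'll reopen, descend to the same height and measure the tips.

```bash
python3 -m inch '[{"twist":[0,0,0],"translation":[0,0,0],"gripper":0},{"twist":[0,0,0],"translation":[0,0,10],"gripper":-0.3},{"twist":[0,0,0],"translation":[0,0,35],"gripper":-0.3},{"twist":[0,0,0],"translation":[0,0,60],"gripper":-0.3},{"twist":[0,0,0],"translation":[0,0,78],"gripper":-0.3}]' 40
cat >> h.py <<'E'
def tips():
    s=Cam("side");o=arm.get_obs();p=o["ee_pos"];out=[]
    m=s.mask((0,0,0),(180,255,60),(225,120,300,205))
    hw=.044*o["opening"]
    for sg in(-1,1):
        c=s.px([[p[0]+sg*(hw+.007),p[1],p[2]-.008]])[0];i=int(round(c[0]));k=m[:,i-1:i+2].any(1)
        rows=np.nonzero(k[:205])[0];out.append((i,rows.max() if len(rows) else None,"pred near/far",s.px([[p[0],p[1]+.009,p[2]-.008],[p[0],p[1]-.009,p[2]-.008]])[:,1].round(1)))
    print(o["ee_pos"].round(4),round(o["opening"],3),out);return s
E
python3 - <<'E'
from h import *
s=tips();i=cv2.resize(s.im[140:215,215:315],None,fx=6,fy=6,interpolation=cv2.INTER_CUBIC);cv2.imwrite("pics/g3.png",i[:,:,::-1])
E
```

```text
time_s: 5.6
ee_pos: [0.5167, 0.0037, 0.0198]
tool_rot: [0.707, 0.707, -0.001, -0.001]
force: [-0.0, -0.4, -0.5]
opening: 0.548
gripper_force: 0.0
[0.5156 0.0038 0.0181] 0.592 [(271, np.int64(189), 'pred near/far', array([198. , 194.5])), (252, np.int64(189), 'pred near/far', array([198. , 194.5]))]
```

View pics/g3.png

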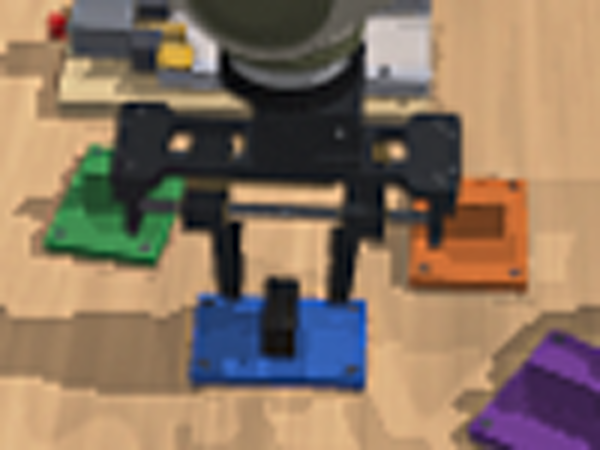

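The side crop shows the tips at (229,298) and (341,298) of the crop, on the plate's far edge line (side rows ~189.5). Either they are ~30 mm too high or offset ~30 mm in -y. The gripper body's sideways position in the top view will tell which.

```bash
python3 - <<'E'
from h import *
t=Cam("top");p=arm.get_obs()["ee_pos"];print(p,arm.get_obs()["force"])
for z in(.08,.11):print(z,t.px([[p[0]+.0935,p[1]+.0375,z],[p[0]+.0935,p[1]-.0375,z]]).round(1).tolist())
for r in range(170,192,2):
    print(r,''.join('#' if v<60 else ('+' if v<90 else '.') for v in t.hsv[r,222:285,2]))
i=cv2.resize(t.im[160:235,205:295],None,fx=6,fy=6,interpolation=cv2.INTER_CUBIC);cv2.imwrite("pics/g4.png",i[:,:,::-1])
E
```

```text
[0.51596285 0.00379854 0.01946257] [0.01648695 0.92116236 0.20911609]
0.08 [[237.1, 181.2], [259.0, 181.5]]
0.11 [[236.9, 179.2], [259.3, 179.5]]
170 ...............................................................
172 ...............................................................
174 ...............................................................
176 ...............................................................
178 ..................++++++++++++++++.............................
180 ........................+++++++++++............................
182 .................................++............................
184 ...............................................................
186 ...............................................................
188 ...............................................................
190 ...............................................................
```

View pics/g4.png

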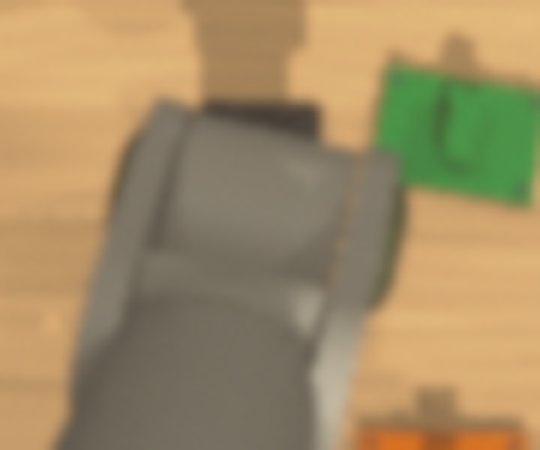

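The body spans columns 239–259 and its front edge is at row 177. Its y is right but it sits high, so the error is in z. I descend in guarded steps, measuring the tip rows and aiming for about row 197.

```bash
python3 -m inch '[{"twist":[0,0,0],"translation":[0,2,4],"gripper":-0.3},{"twist":[0,0,0],"translation":[0,2,8],"gripper":-0.3},{"twist":[0,0,0],"translation":[0,2,12],"gripper":-0.3},{"twist":[0,0,0],"translation":[0,2,15],"gripper":-0.3},{"twist":[0,0,0],"translation":[0,2,15],"gripper":-0.3}]'
python3 -c "
from h import *
tips();delta(.518,.003,-.01)"
```

```text
time_s: 6.32
ee_pos: [0.5193, 0.0036, 0.0066]
tool_rot: [0.707, 0.707, -0.0, -0.0]
force: [0.2, -0.4, 1.0]
opening: 0.65
gripper_force: 0.0
[0.5194 0.0035 0.0067] 0.646 [(271, np.int64(193), 'pred near/far', array([200.3, 196.9])), (251, np.int64(192), 'pred near/far', array([200.3, 196.9]))]
shift [-0.5 -1.4 16.7] turn [-0.    -0.     0.001] t 6.38 F [-0.7 -1.3 -0.7]
```

```bash
python3 -m inch '[{"twist":[0,0,0],"translation":[0,0,3],"gripper":-0.3},{"twist":[0,0,0],"translation":[0,0,6],"gripper":-0.3},{"twist":[0,0,0],"translation":[0,0,9],"gripper":-0.3},{"twist":[0,0,0],"translation":[0,0,11],"gripper":-0.3},{"twist":[0,0,0],"translation":[0,0,11],"gripper":-0.3}]'
python3 -c "
from h import *
tips();delta(.518,.003,-.01)"
```

```text
time_s: 7.0
ee_pos: [0.5193, 0.0035, -0.0044]
tool_rot: [0.707, 0.707, -0.0, -0.0]
force: [-0.2, -0.1, 0.7]
opening: 0.648
gripper_force: 0.0
[ 0.5194  0.0035 -0.0043] 0.652 [(271, np.int64(195), 'pred near/far', array([202.7, 199.2])), (250, np.int64(195), 'pred near/far', array([202.7, 199.2]))]
shift [-0.5 -1.4  5.7] turn [-0.0001 -0.      0.001 ] t 7.05 F [-0.7  0.4 -0.5]
```

```bash
python3 -m inch '[{"twist":[0,0,0],"translation":[0,0,2],"gripper":-0.3},{"twist":[0,0,0],"translation":[0,0,4],"gripper":-0.3},{"twist":[0,0,0],"translation":[0,0,4],"gripper":0.2},{"twist":[0,0,0],"translation":[0,0,4],"gripper":1},{"twist":[0,0,0],"translation":[0,0,4],"gripper":1}]' 40
python3 -m inch '[{"twist":[0,0,0],"translation":[0,0,0],"gripper":1},{"twist":[0,0,0],"translation":[0,0,0],"gripper":1},{"twist":[0,0,0],"translation":[0,0,0],"gripper":1},{"twist":[0,0,0],"translation":[0,0,0],"gripper":1},{"twist":[0,0,0],"translation":[0,0,0],"gripper":1}]' 40
```

```text
time_s: 7.68
ee_pos: [0.5194, 0.0035, -0.0082]
tool_rot: [0.707, 0.707, 0.0, 0.0]
force: [-0.3, 0.0, 0.8]
opening: 0.334
gripper_force: 0.0
time_s: 8.3
ee_pos: [0.5194, 0.0035, -0.0082]
tool_rot: [0.707, 0.707, 0.0, 0.0]
force: [-0.5, 0.3, 1.8]
opening: 0.222
gripper_force: 39.9
```

Gripped: 19.6 mm opening at 40 N. The resting contact is at reported z = -8 mm, so the bed should be at about +10 mm. I lift and travel.

```bash
python3 -m inch '[{"twist":[0,0,0],"translation":[0,0,-5],"gripper":1},{"twist":[0,0,0],"translation":[0,0,-25],"gripper":1},{"twist":[0,0,0],"translation":[0,0,-50],"gripper":1},{"twist":[0,0,0],"translation":[-25,0,-75],"gripper":1},{"twist":[0,0,0],"translation":[-60,0,-80],"gripper":1}]'
python3 -m inch '[{"twist":[0,0,0],"translation":[-50,3,0],"gripper":1},{"twist":[0,0,0],"translation":[-105,5,0],"gripper":1},{"twist":[0,0,0],"translation":[-160,8,0],"gripper":1},{"twist":[0,0,0],"translation":[-200,8,0],"gripper":1},{"twist":[0,0,0],"translation":[-219,8,0],"gripper":1}]'
python3 - <<'E'
from h import *
arm.capture("top")
o=arm.get_obs();print(o["opening"],o["gripper_force"]);delta(.524,-.2755,.0098)
s=Cam("side")
i=cv2.resize(s.im[95:170,205:305],None,fx=6,fy=6,interpolation=cv2.INTER_CUBIC);cv2.imwrite("pics/j1.png",i[:,:,::-1])
E
```

```text
time_s: 8.93
ee_pos: [0.5201, -0.0569, 0.0735]
tool_rot: [0.706, 0.708, 0.001, 0.001]
force: [0.2, -0.5, -2.1]
opening: 0.221
gripper_force: 39.9
time_s: 9.55
ee_pos: [0.5273, -0.2771, 0.0716]
tool_rot: [0.707, 0.707, -0.0, -0.0]
force: [-0.2, -0.9, -1.8]
opening: 0.226
gripper_force: 39.9
0.22165901649502678 39.94707768782973
shift [ 2.8 -3.3 61.8] turn [-0.      0.0006 -0.0011] t 9.6 F [ 0.  -2.  -2.1]
```

View pics/j1.png

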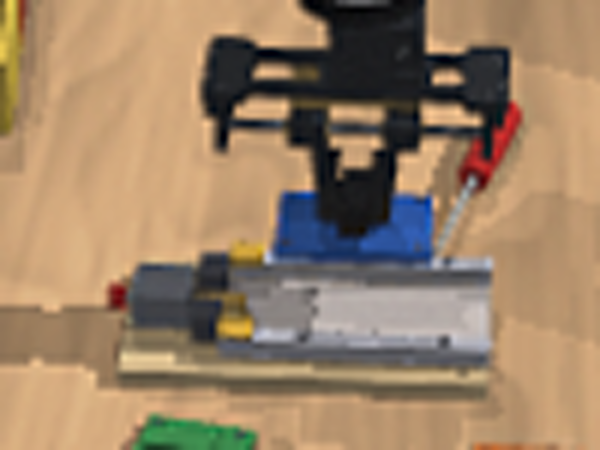

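The side crop shows the cover held level above the channel. Its leading edge is at crop x 278, clear of the hooks at x 230–262. I check its x/y numerically from the side view, using the known height.

```bash
cat >> h.py <<'E'
def coverside(box,show=True):
    s=Cam("side");p=arm.get_obs()["ee_pos"];u=p[2]+.0082
    m=s.mask((100,120,50),(126,255,255),box);ys,xs=np.nonzero(m);n,x=[],None
    cols=np.unique(xs);sel=[c for c in cols[3:-3]]
    top=[ys[xs==c].min()-.5 for c in sel];bot=[ys[xs==c].max()+.5 for c in sel]
    rr=np.unique(ys);L=[xs[ys==r].min()-.5 for r in rr[2:-2]];Rr=[xs[ys==r].max()+.5 for r in rr[2:-2]]
    bx,tx=np.median(bot),np.median(top);cm=np.mean(sel)
    print("y from near-bottom edge",(s.plane((cm,bx),u)[1]-.035).round(4),"from far-top",(s.plane((cm,tx),u+.01)[1]+.035).round(4),
      "x ends",[s.plane((np.mean(q),(bx+tx)/2),u+.01)[0].round(4) for q in(L,Rr)],"ee",p.round(4),"rows",tx,bx)
    return s
E
python3 - <<'E'
from h import *
s=coverside((240,115,290,142))
t=Cam("top");b=blobs(t.mask((105,120,50),(125,255,255),(290,170,360,245)),3);print("top blue",b)
E
```

```text
y from near-bottom edge -0.284 from far-top -0.2472 x ends [np.float64(0.5716), np.float64(0.4757)] ee [ 0.5275 -0.2749  0.0715] rows 131.5 138.5
top blue []
```

```bash
python3 -m inch '[{"twist":[0,0,0],"translation":[1,-2,12],"gripper":1},{"twist":[0,0,0],"translation":[1,-4,24],"gripper":1},{"twist":[0,0,0],"translation":[1,-4,34],"gripper":1},{"twist":[0,0,0],"translation":[1,-4,42],"gripper":1},{"twist":[0,0,0],"translation":[1,-4,42],"gripper":1}]'
python3 - <<'E'
from h import *
s=coverside((240,120,290,155))
p=arm.get_obs()["ee_pos"];u=p[2]+.0082
x0,x1=p[0]-.05,p[0]+.05
yc=-.2752
P=lambda y,z,x=p[0]:s.px([[x,y,z]])[0].round(1)
print("pred plate far-top",P(yc-.035,u+.01),"near-bot",P(yc+.035,u),"near rail inner/outer top",P(yc+.039,.032),P(yc+.053,.032),"far rail inner/outer",P(yc-.039,.032),P(yc-.053,.032),"rail base",P(yc+.053,.018))
for c in(247,249,274,276,284): print(c,[(r,*s.im[r,c].tolist()) for r in range(129,158)] if c in(249,274,284) else '')
E
```

```text
time_s: 10.38
ee_pos: [0.5234, -0.2743, 0.029]
tool_rot: [0.707, 0.707, -0.0, -0.001]
force: [0.4, 0.9, -1.8]
opening: 0.228
gripper_force: 39.9
y from near-bottom edge -0.2848 from far-top -0.2413 x ends [np.float64(0.5702), np.float64(0.4727)] ee [ 0.5237 -0.2745  0.0296] rows 141.5 147.5
pred plate far-top [264.4 136.7] near-bot [263.4 148.9] near rail inner/outer top [263.3 150.7] [263.1 152.8] far rail inner/outer [264.4 139.4] [264.6 137.5] rail base [263.1 155.8]
247 
249 [(129, 202, 162, 119), (130, 199, 159, 118), (131, 199, 159, 118), (132, 198, 158, 117), (133, 198, 158, 118), (134, 198, 158, 118), (135, 198, 158, 112), (136, 197, 166, 133), (137, 184, 182, 197), (138, 181, 180, 190), (139, 80, 79, 83), (140, 82, 82, 87), (141, 124, 118, 113), (142, 178, 168, 165), (143, 108, 102, 99), (144, 121, 114, 112), (145, 143, 136, 133), (146, 139, 131, 128), (147, 140, 134, 132), (148, 142, 136, 132), (149, 144, 140, 139), (150, 156, 157, 166), (151, 148, 148, 156), (152, 94, 94, 100), (153, 98, 98, 105), (154, 109, 107, 113), (155, 129, 111, 80), (156, 197, 171, 128), (157, 180, 
[... 547 characters left out ...]
0), (155, 95, 94, 96), (156, 132, 114, 82), (157, 202, 176, 132)]
276 
284 [(129, 214, 169, 123), (130, 209, 167, 122), (131, 226, 180, 132), (132, 219, 175, 129), (133, 216, 173, 127), (134, 198, 159, 118), (135, 194, 155, 114), (136, 194, 153, 112), (137, 187, 154, 121), (138, 168, 163, 165), (139, 151, 153, 162), (140, 76, 76, 81), (141, 87, 87, 93), (142, 119, 115, 117), (143, 163, 156, 153), (144, 163, 156, 153), (145, 181, 173, 171), (146, 181, 172, 169), (147, 181, 172, 169), (148, 185, 177, 174), (149, 201, 192, 187), (150, 193, 184, 183), (151, 185, 183, 187), (152, 173, 174, 185), (153, 139, 138, 147), (154, 85, 86, 92), (155, 84, 85, 91), (156, 128, 113, 90), (157, 209, 182, 137)]
```

At column 274 the plate edges are at rows 136.4/148.2. Relative to the rail edges the cover sits about 1.5 mm toward -y, with a jig yaw of about -0.7°. I correct that and lower gently while watching the force.

```bash
python3 -m inch '[{"twist":[0,0,0.012],"translation":[1.5,0,3],"gripper":1},{"twist":[0,0,0.012],"translation":[1.5,0,6],"gripper":1},{"twist":[0,0,0.012],"translation":[1.5,0,9],"gripper":1},{"twist":[0,0,0.012],"translation":[1.5,0,12],"gripper":1},{"twist":[0,0,0.012],"translation":[1.5,0,15],"gripper":1}]'
```

```text
time_s: 11.05
ee_pos: [0.5237, -0.273, 0.0145]
tool_rot: [0.711, 0.703, 0.0, 0.0]
force: [-0.1, 0.3, -1.3]
opening: 0.226
gripper_force: 39.9
```

```bash
python3 -c "
from h import *
o=arm.get_obs();print(o['ee_pos'],o['force'],o['torque'])"
```

```text
[ 0.52366029 -0.27298709  0.01452496] [-0.12132202  0.25290489 -1.261743  ] [-0.02935796 -0.0853455   0.00593366]
```

Now inside the rails with no contact (underside ~4–5 mm above the bed). I press down in small steps.

```bash
python3 -m inch '[{"twist":[0,0,0],"translation":[0,0,1],"gripper":1},{"twist":[0,0,0],"translation":[0,0,2],"gripper":1},{"twist":[0,0,0],"translation":[0,0,3],"gripper":1},{"twist":[0,0,0],"translation":[0,0,4],"gripper":1},{"twist":[0,0,0],"translation":[0,0,4.5],"gripper":1}]'
```

```text
time_s: 11.68
ee_pos: [0.5237, -0.273, 0.0102]
tool_rot: [0.711, 0.703, 0.0, 0.0]
force: [-0.0, -0.7, -1.5]
opening: 0.223
gripper_force: 39.9
```

```bash
python3 -m inch '[{"twist":[0,0,0],"translation":[0,0,0.3],"gripper":1},{"twist":[0,0,0],"translation":[0,0,0.6],"gripper":1},{"twist":[0,0,0],"translation":[0,0,0.9],"gripper":1},{"twist":[0,0,0],"translation":[0,0,1.2],"gripper":1},{"twist":[0,0,0],"translation":[0,0,1.2],"gripper":1}]'
```

```text
time_s: 12.3
ee_pos: [0.5237, -0.273, 0.0098]
tool_rot: [0.711, 0.703, -0.0, 0.0]
force: [-3.1, 2.6, 7.3]
opening: 0.221
gripper_force: 39.9
```

The cover touches the bed at reported 9.8 mm exactly as predicted, pressing about 9 N, so it is seated level. Now the slide along tool +y.

```bash
python3 -m inch '[{"twist":[0,0,0],"translation":[0,3,0],"gripper":1},{"twist":[0,0,0],"translation":[0,7,0],"gripper":1},{"twist":[0,0,0],"translation":[0,11,0],"gripper":1},{"twist":[0,0,0],"translation":[0,15,0],"gripper":1},{"twist":[0,0,0],"translation":[0,17,0],"gripper":1}]'
python3 -c "
from h import *
o=arm.get_obs();print(o['torque'])"
```

```text
time_s: 12.92
ee_pos: [0.5404, -0.2736, 0.0098]
tool_rot: [0.711, 0.703, -0.001, -0.0]
force: [-5.8, -0.4, 7.5]
opening: 0.222
gripper_force: 39.9
[-0.02332946  0.8873112  -0.01793583]
```

```bash
python3 -m inch '[{"twist":[0,0,0],"translation":[0,2,-0.2],"gripper":1},{"twist":[0,0,0],"translation":[0,4,-0.3],"gripper":1},{"twist":[0,0,0],"translation":[0,6,-0.3],"gripper":1},{"twist":[0,0,0],"translation":[0,8,-0.3],"gripper":1},{"twist":[0,0,0],"translation":[0,9,-0.3],"gripper":1}]'
```

```text
time_s: 13.55
ee_pos: [0.5488, -0.2735, 0.0098]
tool_rot: [0.711, 0.703, -0.001, -0.001]
force: [-10.3, -0.2, 7.7]
opening: 0.222
gripper_force: 40.0
```

```bash
python3 -m inch '[{"twist":[0,0,0],"translation":[0,0.6,0],"gripper":1},{"twist":[0,0,0],"translation":[0,1.2,0],"gripper":1},{"twist":[0,0,0],"translation":[0,1.8,0],"gripper":1},{"twist":[0,0,0],"translation":[0,2.4,0],"gripper":1},{"twist":[0,0,0],"translation":[0,3,0],"gripper":1}]'
python3 - <<'E'
from h import *
s=Cam("side")
m=s.mask((0,120,80),(8,255,255),(215,130,235,155))|s.mask((172,120,80),(180,255,255),(215,130,235,155))
print("knob",blobs(m,2),arm.get_obs()["force"],arm.get_obs()["torque"])
i=cv2.resize(s.im[115:165,215:295],None,fx=8,fy=8,interpolation=cv2.INTER_CUBIC);cv2.imwrite("pics/j2.png",i[:,:,::-1])
E
```

```text
time_s: 14.18
ee_pos: [0.5514, -0.2735, 0.0098]
tool_rot: [0.711, 0.703, -0.001, -0.001]
force: [-12.9, 0.4, 9.3]
opening: 0.222
gripper_force: 40.0
knob [(array([223. , 143.8]), [222, 142, 3, 5, 12])] [-10.8734242   0.4140345   9.5850842] [-0.00504316  1.5150091  -0.05205979]
```

The red knob has moved from about (224.5,144) to (223.0,144), so the plunger is being pushed in about 5 mm. I continue.

```bash
python3 -m inch '[{"twist":[0,0,0],"translation":[0,1,-0.2],"gripper":1},{"twist":[0,0,0],"translation":[0,2,-0.4],"gripper":1},{"twist":[0,0,0],"translation":[0,3,-0.4],"gripper":1},{"twist":[0,0,0],"translation":[0,4,-0.4],"gripper":1},{"twist":[0,0,0],"translation":[0,5,-0.4],"gripper":1}]'
```

```text
time_s: 14.85
ee_pos: [0.5561, -0.2734, 0.0098]
tool_rot: [0.711, 0.703, -0.001, -0.002]
force: [-12.9, -0.4, 7.2]
opening: 0.221
gripper_force: 40.0
```

```bash
python3 -m inch '[{"twist":[0,0,0],"translation":[0,0.5,0],"gripper":1},{"twist":[0,0,0],"translation":[0,1,0],"gripper":1},{"twist":[0,0,0],"translation":[0,1.5,0],"gripper":1},{"twist":[0,0,0],"translation":[0,2,0],"gripper":1},{"twist":[0,0,0],"translation":[0,2,0],"gripper":1}]'
```

```text
time_s: 15.48
ee_pos: [0.5579, -0.2735, 0.0098]
tool_rot: [0.711, 0.703, -0.001, -0.002]
force: [-14.3, 0.6, 9.5]
opening: 0.222
gripper_force: 40.0
```

```bash
python3 -m inch '[{"twist":[0,0,0],"translation":[0,0.4,-0.2],"gripper":1},{"twist":[0,0,0],"translation":[0,0.8,-0.3],"gripper":1},{"twist":[0,0,0],"translation":[0,1.2,-0.3],"gripper":1},{"twist":[0,0,0],"translation":[0,1.5,-0.3],"gripper":1},{"twist":[0,0,0],"translation":[0,1.5,-0.3],"gripper":1}]'
```

```text
time_s: 16.1
ee_pos: [0.5593, -0.2734, 0.0099]
tool_rot: [0.711, 0.703, -0.001, -0.002]
force: [-13.0, -0.6, 6.0]
opening: 0.222
gripper_force: 40.0
```

```bash
python3 -m inch '[{"twist":[0,0,0],"translation":[0,0.4,0],"gripper":1},{"twist":[0,0,0],"translation":[0,0.8,0],"gripper":1},{"twist":[0,0,0],"translation":[0,1.2,0],"gripper":1},{"twist":[0,0,0],"translation":[0,1.6,0],"gripper":1},{"twist":[0,0,0],"translation":[0,1.6,0],"gripper":1}]'
python3 - <<'E'
from h import *
s=Cam("side")
m=s.mask((0,120,80),(8,255,255),(210,130,235,155))|s.mask((172,120,80),(180,255,255),(210,130,235,155))
print("knob",blobs(m,2),[arm.get_obs()["force"].round(1)])
E
```

```text
time_s: 16.73
ee_pos: [0.5607, -0.2734, 0.0099]
tool_rot: [0.711, 0.703, -0.001, -0.002]
force: [-13.7, 0.8, 7.0]
opening: 0.223
gripper_force: 40.0
knob [(array([220.9, 143.6]), [220, 142, 3, 4, 11])] [array([-13.5,  -0.2,   7.2])]
```

```bash
python3 -m inch '[{"twist":[0,0,0],"translation":[0,0.4,0],"gripper":1},{"twist":[0,0,0],"translation":[0,0.8,0],"gripper":1},{"twist":[0,0,0],"translation":[0,1.2,0],"gripper":1},{"twist":[0,0,0],"translation":[0,1.6,0],"gripper":1},{"twist":[0,0,0],"translation":[0,1.6,0],"gripper":1}]'
```

```text
time_s: 17.4
ee_pos: [0.5614, -0.2735, 0.0099]
tool_rot: [0.711, 0.703, -0.002, -0.003]
force: [-20.0, -0.7, 10.8]
opening: 0.226
gripper_force: 40.0
```

Stop contact: the force jumped to 20 N while the motion stalled at x = 0.5614. I ease off a touch and check the moment, the knob and a last picture.

```bash
python3 -m inch '[{"twist":[0,0,0],"translation":[0,-0.1,-0.1],"gripper":1},{"twist":[0,0,0],"translation":[0,-0.2,-0.2],"gripper":1},{"twist":[0,0,0],"translation":[0,-0.2,-0.2],"gripper":1},{"twist":[0,0,0],"translation":[0,-0.2,-0.2],"gripper":1},{"twist":[0,0,0],"translation":[0,-0.2,-0.2],"gripper":1}]'
python3 - <<'E'
from h import *
s=Cam("side");o=arm.get_obs()
m=s.mask((0,120,80),(8,255,255),(210,130,235,155))|s.mask((172,120,80),(180,255,255),(210,130,235,155))
print("knob",blobs(m,2),o["force"].round(1),o["torque"].round(3),o["ee_pos"].round(4),Ro.from_quat(o["tool_rot"]).as_matrix().round(4).tolist())
i=cv2.resize(s.im[110:165,210:290],None,fx=8,fy=8,interpolation=cv2.INTER_CUBIC);cv2.imwrite("pics/j3.png",i[:,:,::-1])
E
```

```text
time_s: 18.02
ee_pos: [0.5614, -0.2735, 0.0099]
tool_rot: [0.711, 0.703, -0.002, -0.003]
force: [-17.6, -0.5, 7.8]
opening: 0.219
gripper_force: 40.0
knob [(array([220.5, 143.4]), [219, 142, 4, 4, 10])] [-18.1   0.2   8.9] [-0.134  2.555  0.064] [ 0.5614 -0.2735  0.01  ] [[0.0107, 0.9999, -0.0069], [0.9999, -0.0107, 0.0015], [0.0014, -0.0069, -1.0]]
```

View pics/j3.png

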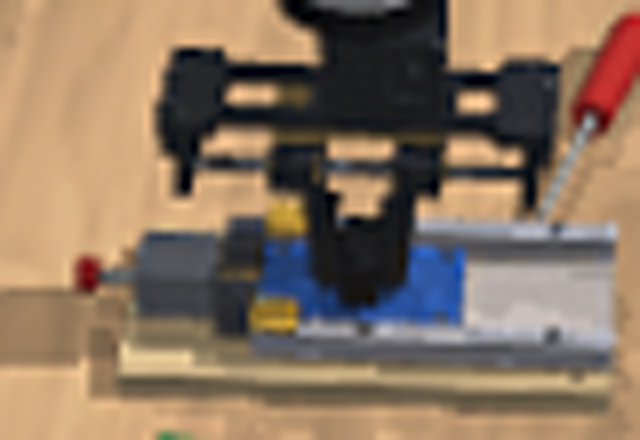

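The last picture shows the cover under both hooks at crop (275,220) and (275,315), its edge against the dark stops at x≈260. The knob is pushed out at (88,273), and the push is steady at about 18 N. Handing in.

```bash
python3 -c "
from rig import arm
print(arm.sign_off())"
```

```text
the job is handed in; nothing more can be done
None
```

The blue cover is level on the bed, under both hooks and pressed on the stops with about 18 N, still gripped; I handed it in at about 18 s, after a first grasp that closed above the block without touching it.

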